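# Test a guarded contact through its shuttered window

### The arm

A 7-joint arm with a two-finger parallel gripper is mounted at the origin on the work surface. World frame = base frame: x ahead of the robot, y to its left, z up, the work surface at z = 0. Lengths are in m, angles in rad, forces in N, time in s.
With the tool pointing down it reaches from about 0.425 to 0.925 m from the base axis. Payload 6.8 kg.
Tool frame: the origin (TCP) lies midway between the tips of the shut fingers; the grasp point (between the pads) lies 19 mm behind it; z points along the fingers, y is the direction in which the jaws open and shut (so a half turn about z gives the same grasp; the last joint's range is limited). The gripper opens to 85 mm and grips with 20 to 120 N. Pads are 22 mm wide; open, the fingers measure 114 mm over their backs; the gripper's body (76 mm by 85 mm) begins 54 mm behind the grasp point. The pads swing forward as they close: fully open they stand 13 mm farther back than shut.
Start: joints at [-1.422, 0.477, 0.022, 1.555, -0.011, 1.109, -0.083], TCP at [0.171, 0.653, 0.231] pointing down, gripper open.
Joint ranges: [-2.96, 2.96], [-0.34, 2.1], [-1.41, 1.46], [0.24, 2.44], [-1.37, 4.51], [0.17, 1.92], [-2.96, 2.96]. Speed limits (rad/s): [2.39, 2.39, 3.14, 3.14, 3.14, 3.14, 3.14].

### API

Orientations are given as a rotation vector (axis times angle).
In Python, from bench import r gives the robot as it stands. The module is installed in compiled form; this text tells all that it offers.
- The arm moves only by the tool play_rows, never from a script. Its argument "plan" is a list of rows, each a list of 7 numbers: the shift along the world's x, y, z in mm, then the turn, a rotation vector about the world's x, y, z in rad, then the finger opening in mm, from 0 to 85.4. A call has 1 to 12 rows; each row is the pose to reach, as a shift and turn from the pose commanded when the call began; what a row does not reach only later rows make up. A row lasts 1/10 s, in which the tool goes at most 50 mm and 8.59 degrees, less where a joint would pass 70% of its speed; a pose out of reach is approached as far as the arm can. A call with a gripper value outside its range is refused whole. The fingers move at their own pace and stop on an object; "grip_force" is the grip in N (left out, the last holds). Time passes only in rows, so rows that repeat a pose let the fingers close. It gives the time, the measured TCP pose, the force and the opening at its end, in the units of the state.
- r.get_obs(): the state, without advancing time (a new reading comes with each control period).
- r.grab_frame(name): name is "scene" or "top"; returns a dict with "color" (384x512x3 uint8, blue, green, red), "z_map" (384x512 float32, m along the optical axis (not along the pixel's ray), 0 where there is no reading), "camera_matrix" (3x3 intrinsics, pixels), "R" (3x3) and "t" (3): a world point X has camera coordinates R X + t. Camera axes: x right, y down, z forward; pixel columns grow to the right and rows downward; lengths in m; the calibration is good to about 2 mm. A picture is of the moment at which its call begins.
- r.hand_in(): hands the job in, once; it reports no verdict.
The state is a dict: "clock": time; "joints": joint angles; "qvel": joint speeds; "tau": joint torques, N m; "tcp_pos": TCP position; "orientation": TCP orientation; "contact_force": force on the tool from outside, world axes, zero at the start; "moment": the same for the moment, N m; "grip_width": finger opening in m.
Only numpy, scipy, OpenCV 4.12 (cv2) and the standard library are available. Lean on these libraries where they do the work, as an engineer would, in place of code of your own. Each camera call takes 0.05 s, during which the arm holds its last target.

### The job

Take the blade tester out of its stand and use its blade as a screwdriver in the slotted screw head on the guard, turning it counter-clockwise (seen from above) to its stop so that the shutter swings clear of the window. Then pass the blade straight down through the narrow window, press the sprung contact underneath about half-way down, and finish while still holding the tester upright there. Do not push the shutter with the fingers, and leave the other things on the bench where they are.

Things in the scene. Friction and masses are not known exactly. Their poses are not given: they have to be found in the camera images.
- tester: Blade tester, a loose upright hand tool, 111 mm, about 120 g. From the tip up: flat steel blade 14 (x) x 4 (y) mm, 40 mm long (last 4 mm only 12 x 2.8), round collar 34 mm across, 6 thick, block handle 32 (x) x 24 (y) x 65 mm, gripped across the 24. Origin at the blade's tip, z up the tool. Turned half round about z it works the same.
- tester_mid (a point): Centre of the tester's handle, on the tool's axis, 78.5 mm above the tip; axes as the tester's.
- tester_tip (a point): The very tip of the tester's blade, on its axis; axes as the tester's.
- stand: Light wooden stand, a fixed block 80 x 80 x 50 mm with a 17 mm square hole through its middle in which the tester's blade hangs, the collar resting on the top face. Origin at the centre of the underside, z up. It stands left or right of the board.
- board: Fixed wooden training board 290 (x) x 230 (y) mm carrying two slotted cable ducts along its long sides (tops 62 mm above the bench), a row of terminals, and in the middle the guard: a closed grey box 140 (x) x 130 (y) mm whose flat top is 92 mm above the bench. Origin at the centre of the underside, z up.
- window (a point): Centre of the guard's window, at its flat top face: a slot 16 mm long (this point's x) and 6 mm wide (its y) through the 6 mm thick top, with square edges; z up. It lies 25 mm toward -x and 27.5 mm toward -y of the board's middle. At the start the black shutter covers it.
- screw_slot (a point): Middle of the slot in the steel screw head, at its mouth (14 mm above the guard's top). The head is 26 mm across; the slot runs right across it along this point's y, is 6 mm wide (its x) and 8 mm deep; z up. It turns with the shutter. The screw lies 55 mm from the window toward the board's +y.
- shutter (a joint): Turn (rad) of the captive screw and the black shutter fixed to it (3 mm plate, reaching 68 mm from the screw, 40 mm wide): about 0 over the window, growing counter-clockwise seen from above to a stop at 1.57, where slot and window are parallel. Stiff (0.05 N m), stays where left. The blade has play in the slot: the screw lags up to 0.17 rad behind the tool.
- contact (a joint): Travel of the sprung copper contact, in m: 0 at rest, 0.010 fully down. It needs about 2 N to start and 7 N at full travel (4.5 N half-way).
- contact_top (a point): Centre of the contact's flat top (30 x 22 mm), straight below the window's centre, at rest 18 mm below the guard's top face; z up.
- meter: Bystander: black multimeter 150 x 78 x 34 mm lying on the bench on the side of the board opposite to the stand. Origin at the centre of its underside.
- duct_offcut: Bystander: a 130 x 28 x 40 mm blue piece of cable duct on the bench. Origin at the centre of its underside.
- screwdriver: Bystander: a screwdriver lying on the bench; not needed.
There are look-alikes about, which are no part of the job. What is shaped like the tester but pink or turquoise is not meant.

How it is judged:
By the outcome, as a careful person would: the job done as asked, in the order asked, and still so for the second after the job is handed in, while the arm keeps its last pose, push and grip.
It also fails if it takes over 54 s, if anything falls off the work surface, if the arm or the gripper's body presses on something with over 40 N, if the wrist force passes 120 N, or if a joint passes its speed limit or range.

## Working session

There is one attempt and no reset: what is moved stays moved. The work goes in short steps, Python scripts to look and compute and a tool call to move; the robot and the scene stay as the last step left them, time stands still between calls to the robot, and variables do not carry over. Pictures are saved under pics/ and viewed, and the job is handed in when it is done.

Besides the shell and the picture viewer there is one more tool, called after "Request:" as name(argument=value, ...), one argument or row to a line, values as JSON. play_rows: Moves the arm, as the interface text tells. Its arguments: {"type":"object","properties":{"plan":{"type":"array"},"grip_force":{"type":"number"}},"required":["plan"]}

```bash
mkdir -p pics; ls; python3 - <<'E'
from bench import r
import cv2,numpy as np
o=r.get_obs()
for k,v in o.items(): print(k,np.round(v,4))
for n in("scene","top"):
    f=r.grab_frame(n); cv2.imwrite(f"pics/{n}0.png",f["color"]); np.savez(f"{n}0.npz",**f)
    print(n,f["camera_matrix"].round(1).tolist(),f["R"].round(4).tolist(),f["t"].round(4).tolist(),(-f["R"].T@f["t"]).round(3))
E
```

```text
pics
clock 0.0
joints [-1.4221  0.4778  0.0224  1.5565 -0.0115  1.1093 -0.0831]
qvel [ 0.0008  0.0002 -0.0001  0.0002 -0.0004 -0.0001  0.0002]
tau [-5.00000e-04 -5.96456e+01  1.60790e+00 -2.81191e+01  1.24000e-02
  9.60000e-03 -0.00000e+00]
tcp_pos [0.1713 0.6523 0.2303]
orientation [-4.0230e-01 -3.1156e+00  2.9000e-03]
contact_force [-0.188  -0.2068 -0.1691]
moment [-0.0056 -0.0587 -0.0091]
grip_width 0.0851
scene [[492.3, 0.0, 258.6], [0.0, 492.3, 197.2], [0.0, 0.0, 1.0]] [[0.122, 0.9925, -0.0076], [0.6487, -0.0855, -0.7562], [-0.7512, 0.0873, -0.6543]] [-0.0607, -0.2986, 1.7088] [ 1.485 -0.115  0.892]
top [[481.8, 0.0, 254.1], [0.0, 481.8, 193.8], [0.0, 0.0, 1.0]] [[0.0237, -0.9996, 0.0173], [-0.993, -0.0255, -0.1153], [0.1156, -0.0145, -0.9932]] [-0.0303, 0.562, 1.4112] [0.396 0.004 1.467]
```

View pics/scene0.png

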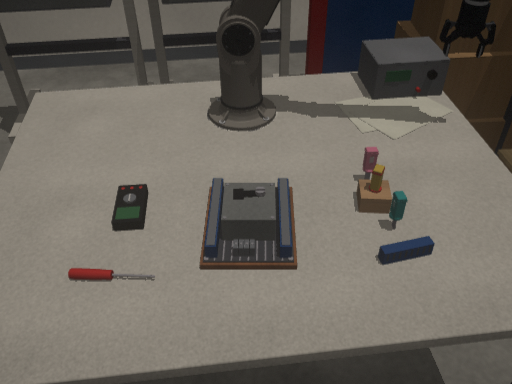

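View pics/top0.png

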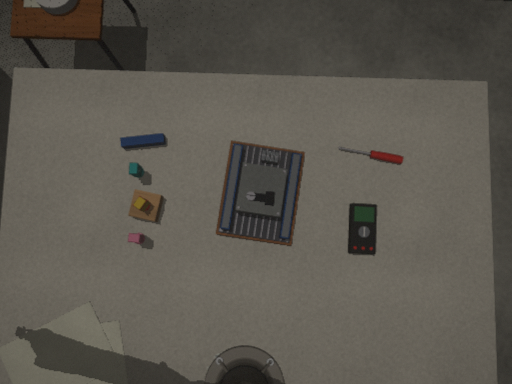

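Candidates for the tester: yellow-orange in the stand, top (143,204) / scene (377,180); pink, top (136,238) / scene (371,158); turquoise, top (135,170) / scene (398,205). The description points to the yellow one in the wooden stand. I'll check it in a close crop.

```bash
python3 - <<'E'
import cv2,numpy as np
t=cv2.imread("pics/top0.png");s=cv2.imread("pics/scene0.png")
a=cv2.resize(t[150:250,115:175],None,fx=6,fy=6,interpolation=cv2.INTER_CUBIC)
b=cv2.resize(s[140:240,350:420],None,fx=6,fy=6,interpolation=cv2.INTER_CUBIC)
cv2.imwrite("pics/c1.png",np.clip(np.hstack([a,b])*1.5,0,255).astype(np.uint8)[:600,:800])
a=cv2.resize(t[135:250,210:310],None,fx=5,fy=5,interpolation=cv2.INTER_CUBIC)
cv2.imwrite("pics/c2.png",np.clip(a*1.8,0,255).astype(np.uint8))
b=cv2.resize(s[170:270,195:305],None,fx=6,fy=6,interpolation=cv2.INTER_CUBIC)
cv2.imwrite("pics/c3.png",np.clip(b*1.8,0,255).astype(np.uint8))
E
```

```text
(no output)
```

View pics/c1.png

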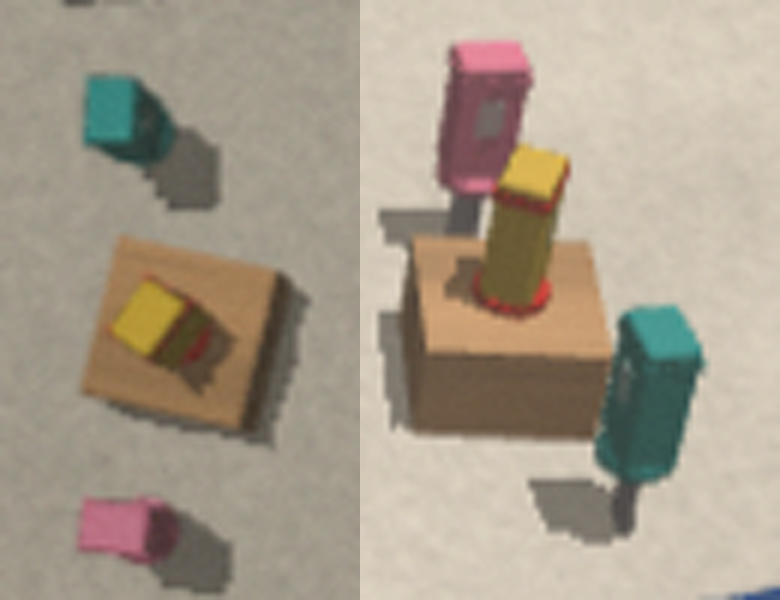

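View pics/c2.png

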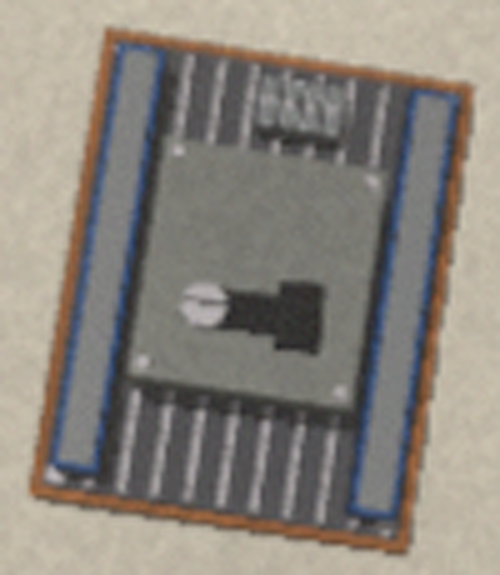

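View pics/c3.png

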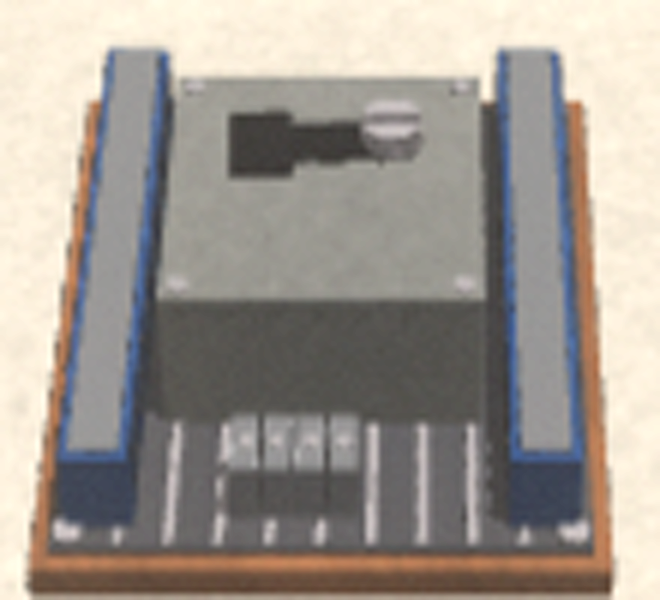

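The crop confirms yellow with a red collar, standing in the wooden stand, top crop (150,318). The pink and turquoise tools stand free on the bench. The shutter points to image right (world -y) and the screw head is at top (250,196), with its slot along the board's y. Next I'll measure.

```bash
cat > h.py <<'E'
import numpy as np,cv2
def ray(f,uv,z):
    K,R,t=f["camera_matrix"],f["R"],f["t"]
    uv=np.atleast_2d(np.asarray(uv,float)); d=np.c_[uv,np.ones(len(uv))]@np.linalg.inv(K).T@R
    c=-R.T@t; s=(z-c[2])/d[:,2]; return c+d*s[:,None]
def proj(f,X):
    p=np.atleast_2d(X)@f["R"].T+f["t"]; p=p@f["camera_matrix"].T; return p[:,:2]/p[:,2:]
def ortho(f,c,half,z,ppm=2000):
    "rectified view of plane z around c (x up, y left), ppm px per m"
    n=int(2*half*ppm); j,i=np.meshgrid(np.arange(n),np.arange(n))
    X=np.stack([c[0]+half-i/ppm,c[1]+half-j/ppm,np.full(i.shape,z)],-1).reshape(-1,3)
    m=proj(f,X).reshape(n,n,2).astype(np.float32)
    return cv2.remap(f["color"],m[...,0],m[...,1],cv2.INTER_CUBIC)
def blob(f,mask,z,sub=None):
    cs,_=cv2.findContours(mask,cv2.RETR_EXTERNAL,cv2.CHAIN_APPROX_NONE)
    c=max(cs,key=cv2.contourArea); m=np.zeros_like(mask); cv2.drawContours(m,[c],-1,255,-1)
    v,u=np.nonzero(m); P=ray(f,np.c_[u,v],z); return P
def rect(P):
    (c,s,a)=cv2.minAreaRect((P[:,:2]*1000).astype(np.float32)); return np.round(c,1),np.round(s,1),round(a,1)
E
python3 - <<'E'
from h import *
for n,bx in(("top",(115,250,115,180)),("scene",(140,240,350,420))):
    f=dict(np.load(n+"0.npz")); hsv=cv2.cvtColor(f["color"],cv2.COLOR_BGR2HSV)
    K=np.zeros(hsv.shape[:2],np.uint8); K[bx[0]:bx[1],bx[2]:bx[3]]=255
    hue,sat,val=cv2.split(hsv)
    y=((hue>20)&(hue<33)&(sat>150)&(val>110)&(K>0)).astype(np.uint8)*255
    P=blob(f,y,.121); print(n,"cap",len(P),P.mean(0).round(4),rect(P))
    # screw
    c=f["color"].astype(int)
    u0,v0=(250,196) if n=="top" else (260,191)
    print(c[v0-6:v0+7,u0-6:u0+7].mean(-1).round().astype(int))
f=dict(np.load("top0.npz"));print(f["color"][192:222,125:165].max(-1)[8:20:2])
for n in("top","scene"):
    f=dict(np.load(n+"0.npz"))
    o=ortho(f,(.435,-.005),.12,.092,2500); cv2.imwrite(f"pics/o_{n}.png",np.clip(o*1.7,0,255).astype(np.uint8))
    print(ray(f,[(250,196),(260,191)],.106).round(3))
E
```

```text
top cap 70 [0.5202 0.3066 0.121 ] (array([520. , 306.8]), array([20.2, 26.9]), 58.0)
[[ 68  68  67  69  69  68  68  68  68  67  67  66  67]
 [ 68  68  69  69  73  79  79  79  74  73  66  64  68]
 [ 67  69  70  79  88  94  94  94  93  83  60  58  61]
 [ 69  67  75  91  97  98  99  97  98  95  76  40  40]
 [ 70  68  73  72  76  83  86  88  91  97  90  58  30]
 [ 69  71  79  90  91  83  63  63  63  67  64  41  30]
 [ 71  74  89  99  99  96  87  87  88  88  82  56  26]
 [ 68  65  80  97  97  99  98 100  98  98  86  45  27]
 [ 67  66  66  82  98  98  99  99  98  94  70  26  28]
 [ 68  68  65  74  87  86  93  98  93  71  44  29  28]
 [ 70  68  69  71  69  64  63  65  59  44  32  29  30]
 [ 67  67  69  69  68  68  65  63  63  64  59  60  60]
 [ 66  69  70  68  69  70  70  69  70  70  68  70  67]]
scene cap 53 [0.5271 0.3071 0.121 ] (array([527.1, 307.1]), array([19.6, 26.8]), 57.2)
[[ 88  88  86  86  87  87  86  86  88  87  87  86  85]
 [ 89  88  88  92  95  94  93  92  94  92  89  87  87]
 [ 86  89  98 105 110 110 111 109 110 103  94  89  88]
 [ 85  88 102 100 100 100 101 101 101 100  97  
[... 904 characters left out ...]
118 106
   76  60  52  56  54  53  60  63  71  91 110 110 109 111 109  95  54  47
   50  59  63  80]
 [103 104 105 106 105 103  96  95  94 101 104 118 123 122 122 117  95  63
   53  54  51  52  57  66  67  61  62  60  70  88 106 105 101  79  46  45
   53  67  65  85]
 [106 107 106 106 104  99  97  98  96  99  97  90  96 106 106  77  55  56
   51  53  54  62  67  65  59  62  63  63  81 102 105 105  88  51  44  51
   59  67  66  86]
 [106 105 106 106 100  96  94  96  95  97  96  97  98  96  87  71  55  54
   54  55  59  62  59  59  57  58  69  89  97  97  99  93  75  45  45  53
   63  65  64  80]]
[[ 0.547 -0.004  0.106]
 [ 0.562 -0.032  0.106]]
[[ 0.575 -0.03   0.106]
 [ 0.56  -0.003  0.106]]
```

```bash
python3 - <<'E'
from h import *
I=[]
for n in("top","scene"):
    f=dict(np.load(n+"0.npz"))
    o=ortho(f,(.57,-.02),.1,.092,1900); I.append(o)
    for nm,uv in (("cap",(143,204) if n=="top" else (378,169)),("guard",(275,175) if n=="top" else (260,210)),("bench",(320,300) if n=="top" else (150,300)),("head",(252,193) if n=="top" else (260,188))):
        u,v=uv; print(n,nm,f["z_map"][v-1:v+2,u-1:u+2].round(4).tolist())
        z=np.median(f["z_map"][v-1:v+2,u-1:u+2]); X=f["R"].T@(np.linalg.inv(f["camera_matrix"])@[u,v,1]*z-f["t"]); print(X.round(4))
cv2.imwrite("pics/o1.png",np.clip(np.hstack(I)*1.7,0,255).astype(np.uint8))
E
```

```text
top cap [[1.347499966621399, 1.3476999998092651, 1.3487000465393066], [1.343400001525879, 1.350000023841858, 1.3550000190734863], [1.34660005569458, 1.3533999919891357, 1.3661999702453613]]
[0.5158 0.2953 0.1187]
top guard [[1.392899990081787, 1.3982000350952148, 1.3901000022888184], [1.3945000171661377, 1.3974000215530396, 1.3899999856948853], [1.388700008392334, 1.3897000551223755, 1.392199993133545]]
[ 0.6119 -0.0745  0.0915]
top bench [[1.4402999877929688, 1.444599986076355, 1.4407000541687012], [1.4443999528884888, 1.444599986076355, 1.447700023651123], [1.440999984741211, 1.4448000192642212, 1.4431999921798706]]
[ 0.2511 -0.2218 -0.0009]
top head [[1.371000051498413, 1.367300033569336, 1.3734999895095825], [1.3704999685287476, 1.3747999668121338, 1.3680000305175781], [1.36899995803833, 1.3665000200271606, 1.374500036239624]]
[ 0.5562 -0.0092  0.1058]
scene cap [[1.2660000324249268, 1.2626999616622925, 1.2663999795913696], [1.2619999647140503, 1.2581000328063965, 1.260699987411499], [1.2580000162124634, 1.2559000253677368, 1.2616000175476074]]
[0.5274 0.3055 0.1186]
scene guard [[1.1923999786376953, 1.1938999891281128, 1.190999984741211], [1.1907999515533447, 1.1883000135421753, 1.187399983406067], [1.1849000453948975, 1.1864999532699585, 1.1901999711990356]]
[ 0.6111 -0.0099  0.0895]
scene bench [[1.1062999963760376, 1.104699969291687, 1.1062999963760376], [1.0987999439239502, 1.1007000207901, 1.1024999618530273], [1.0987999439239502, 1.0990999937057495, 1.1017999649047852]]
[ 0.7767 -0.2792 -0.0013]
scene head [[1.2325999736785889, 1.2339999675750732, 1.2301000356674194], [1.2304999828338623, 1.2294000387191772, 1.232300043106079], [1.2242000102996826, 1.2315000295639038, 1.2269999980926514]]
[ 0.5459 -0.0016  0.1039]
```

View pics/o1.png

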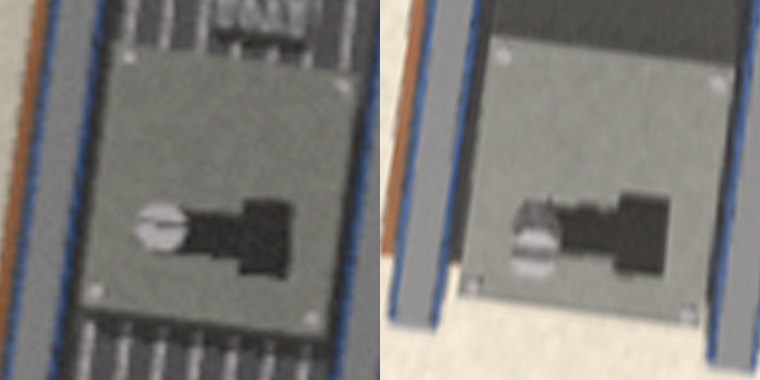

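```bash
python3 - <<'E'
from h import *
I=[]
for n in("top","scene"):
    f=dict(np.load(n+"0.npz"))
    o=ortho(f,(.55,-.004),.03,.106,6000); g=o.mean(-1); I.append(o)
    o2=ortho(f,(.523,.307),.03,.121,6000); I.append(o2)
    hsv=cv2.cvtColor(o2,cv2.COLOR_BGR2HSV)
    for T in (.8,.85,.9):
        m=(g>g.max()*T).astype(np.uint8)
        m=cv2.morphologyEx(m,cv2.MORPH_CLOSE,np.ones((45,45)))
        cs,_=cv2.findContours(m,0,1);c=max(cs,key=cv2.contourArea)
        (u,v),rr=cv2.minEnclosingCircle(c);M=cv2.moments(c)
        uu,vv=M["m10"]/M["m00"],M["m01"]/M["m00"]
        print(n,"head",.58-v/6000,.026-u/6000,rr/6,"cen",.58-vv/6000,.026-uu/6000)
    m=((hsv[...,0]>20)&(hsv[...,0]<33)&(hsv[...,1]>130)&(hsv[...,2]>(95 if n=="top" else 120))).astype(np.uint8)*255
    cs,_=cv2.findContours(m,0,1);c=max(cs,key=cv2.contourArea); q=cv2.minAreaRect(c);(u,v)=q[0]
    cv2.drawContours(o2,[cv2.boxPoints(q).astype(int)],0,(255,255,255),1)
    print(n,"cap",.553-v/6000,.337-u/6000,np.array(q[1])/6,q[2])
cv2.imwrite("pics/o2.png",cv2.resize(np.clip(np.vstack([np.hstack(I[:2]),np.hstack(I[2:])])*1.7,0,255).astype(np.uint8),(600,600)))
E
```

```text
top head 0.5495677591959635 -0.003877179463704427 13.001332600911459 cen 0.5494272491896527 -0.00405297635010976
top head 0.5493082529703776 -0.004079617818196615 12.239490509033203 cen 0.5492624540939977 -0.0042664202239172146
top head 0.5492054061889649 -0.004186045328776044 11.670621236165365 cen 0.5490776618174151 -0.004430948766603417
top cap 0.5198243204752605 0.3069763692220052 [22.63031514 30.70958964] 33.870811462402344
scene head 0.5249166666666666 -0.003916666666666669 30.291427612304688 cen 0.5233883933229003 0.003492244036610234
scene head 0.5245 -0.003916666666666669 30.22888946533203 cen 0.5231030193658555 0.004916898136597753
scene head 0.5240833333333332 -0.0018333333333333361 28.107574462890625 cen 0.5228548631559268 0.006873208073766936
scene cap 0.5259281641642253 0.30690291086832683 [21.91333262 29.1586736 ] 34.15969467163086
```

View pics/o2.png

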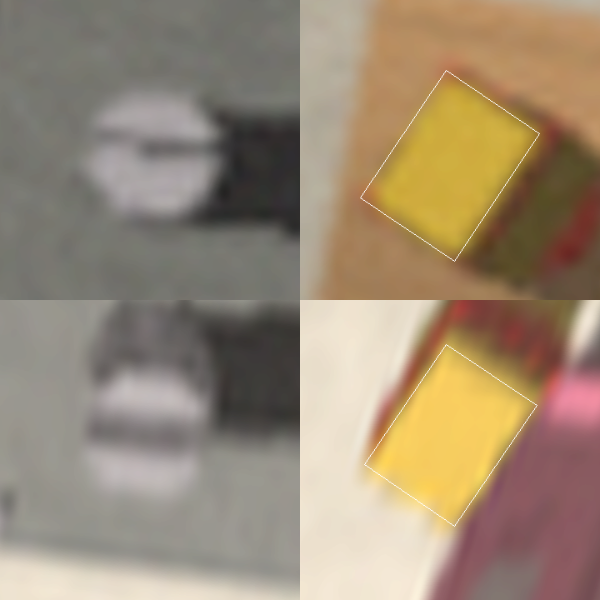

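Request:
play_rows(
  plan=[
    [35,-35,0,0,0,-0.05,60],
    [80,-79,0,0,0,-0.1,60],
    [125,-123,0,0,0,-0.15,60],
    [170,-168,0,0,0,-0.2,60],
    [205,-202,0,0,0,-0.25,60],
    [240,-237,0,0,0,-0.3,60],
    [275,-271,0,0,0,-0.337,60],
    [310,-306,0,0,0,-0.337,60],
    [335,-330,0,0,0,-0.337,60],
    [350,-345,0,0,0,-0.337,60],
    [350,-345,0,0,0,-0.337,60],
    [350,-345,0,0,0,-0.337,60],
  ],
)

```text
clock: 1.3
tcp_pos: [0.5219, 0.3067, 0.2309]
orientation: [-0.923, -3.002, 0.001]
contact_force: [-0.4, 1.0, 0.6]
grip_width: 0.06
```

Request:
play_rows(
  plan=[
    [0,0,-40,0,0,0,60],
    [0,0,-70,0,0,0,60],
    [0,0,-90,0,0,0,60],
    [0,0,-98,0,0,0,60],
    [0,0,-98,0,0,0,60],
  ],
)

```text
clock: 1.8
tcp_pos: [0.5199, 0.3088, 0.1323]
orientation: [-0.915, -3.003, 0.002]
contact_force: [-0.1, 1.0, 0.6]
grip_width: 0.0603
```

```bash
python3 - <<'E'
from bench import r
from h import *
o=r.get_obs();print(o["tcp_pos"],o["orientation"],o["joints"].round(3) if hasattr(o["joints"],"round") else o["joints"])
I=[]
for n,b in(("top",(165,245,105,185)),("scene",(120,220,340,420))):
    f=r.grab_frame(n); c=f["color"][b[0]:b[1],b[2]:b[3]]; I.append(cv2.resize(c,(400,400),interpolation=cv2.INTER_CUBIC))
cv2.imwrite("pics/d1.png",np.clip(np.hstack(I)*1.5,0,255).astype(np.uint8))
E
```

```text
[0.51989433 0.30879515 0.13227547] [-9.15384231e-01 -3.00331769e+00  2.43445993e-03] [-0.803  0.478  0.217  1.828 -0.133  0.852  0.457]
```

View pics/d1.png

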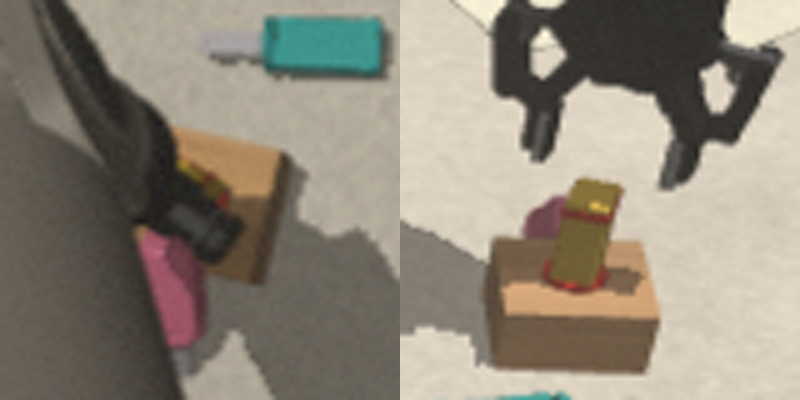

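```bash
python3 - <<'E'
from bench import r
from h import *
f=r.grab_frame("top");g=r.grab_frame("scene")
c=f["color"][110:270,90:250]; d=g["color"][130:250,320:440]
cv2.imwrite("pics/d2.png",np.clip(np.hstack([cv2.resize(c,(400,400)),cv2.resize(d,(400,400))])*1.5,0,255).astype(np.uint8))
E
```

```text
(no output)
```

View pics/d2.png

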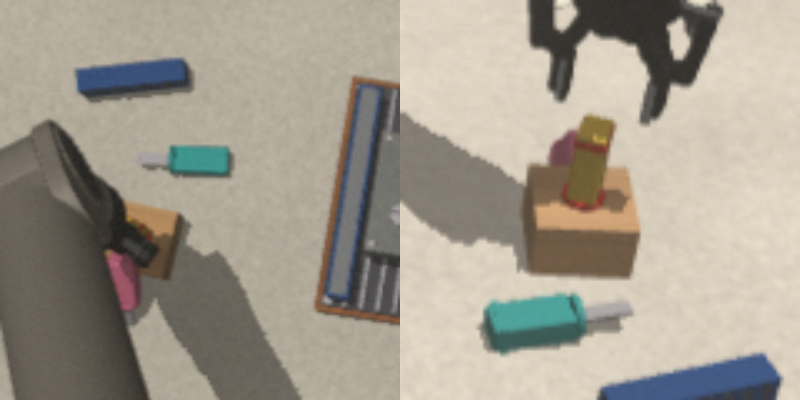

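The pink and turquoise tools have toppled by themselves; the wrist has shown no contact. Pink may be leaning on the stand where a finger goes, so I'll measure it with depth.

```bash
python3 - <<'E'
from bench import r
from h import *
for n in("scene","top"):
    f=r.grab_frame(n); hsv=cv2.cvtColor(f["color"],cv2.COLOR_BGR2HSV)
    m=((hsv[...,0]>155)&(hsv[...,0]<176)&(hsv[...,1]>70)).astype(np.uint8)
    k=np.zeros_like(m); 
    if n=="scene": k[140:220,350:420]=1
    else: k[180:260,110:180]=1
    v,u=np.nonzero(m*k); z=f["z_map"][v,u]; ok=z>0
    X=(np.c_[u,v,np.ones(len(u))]@np.linalg.inv(f["camera_matrix"]).T*z[:,None]-f["t"])@f["R"]
    X=X[ok]; print(n,len(X)); i=np.argsort(X[:,0])[::max(1,len(X)//14)]; print((X[i]*1000).round().astype(int).tolist())
    if n=="scene": print(u.min(),u.max(),v.min(),v.max())
E
```

```text
scene 14
[[463, 304, 56], [470, 303, 54], [479, 303, 72], [480, 303, 69], [480, 302, 58], [482, 303, 67], [484, 303, 79], [491, 304, 81], [491, 301, 78], [493, 301, 76], [494, 303, 76], [497, 303, 75], [498, 301, 69], [498, 300, 73]]
367 371 171 177
top 179
[[421, 202, 573], [443, 319, 45], [446, 307, 47], [451, 308, 55], [457, 313, 64], [460, 323, 57], [463, 305, 60], [468, 318, 69], [471, 309, 71], [476, 325, 78], [479, 313, 81], [484, 320, 90], [487, 321, 85], [490, 309, 89], [495, 327, 86]]
```

Pink leans at 45° on the stand's robot-side edge, with its upper surface reaching about (0.497, 0.315, 0.088). That is against the tester's narrow end, between the two finger paths. Both fingers clear it by more than 12 mm, so I'll descend.

Request:
play_rows(
  plan=[
    [0,0,-20,0,0,0,60],
    [0,0,-40,0,0,0,60],
    [0,0,-56,0,0,0,60],
    [0,0,-62,0,0,0,60],
    [0,0,-62,0,0,0,60],
  ],
)

```text
clock: 2.6
tcp_pos: [0.5212, 0.3077, 0.0711]
orientation: [-0.919, -3.004, 0.001]
contact_force: [0.2, -0.3, 0.3]
grip_width: 0.0602
```

Request:
play_rows(
  plan=[
    [0,0,0,0,0,0,40],
    [0,0,0,0,0,0,25],
    [0,0,0,0,0,0,15],
    [0,0,0,0,0,0,10],
    [0,0,0,0,0,0,10],
    [0,0,0,0,0,0,10],
    [0,0,0,0,0,0,10],
  ],
  grip_force=80,
)

```text
clock: 3.3
tcp_pos: [0.5219, 0.3082, 0.0724]
orientation: [0.919, 3.003, 0.002]
contact_force: [-2.3, -1.3, 6.0]
grip_width: 0.0231
```

```bash
python3 - <<'E'
from bench import r
from h import *
f=r.grab_frame("top");g=r.grab_frame("scene")
c=f["color"][150:270,90:210]; d=g["color"][120:240,320:440]
cv2.imwrite("pics/d3.png",np.clip(np.hstack([cv2.resize(c,(400,400)),cv2.resize(d,(400,400))])*1.5,0,255).astype(np.uint8))
E
```

```text
(no output)
```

View pics/d3.png

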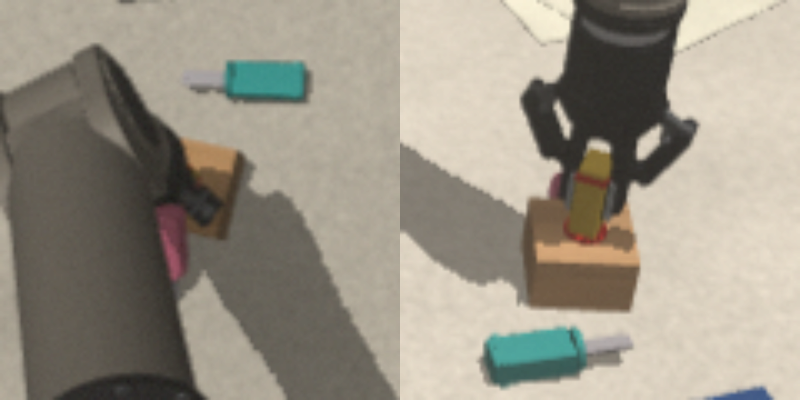

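Request:
play_rows(
  plan=[
    [0,0,4,0,0,0,10],
    [0,0,12,0,0,0,10],
    [0,0,24,0,0,0,10],
    [0,0,38,0,0,0,10],
    [0,0,54,0,0,0,10],
    [0,0,74,0,0,0,10],
    [0,0,94,0,0,0,10],
    [0,0,112,0,0,0,10],
    [0,0,124,0,0,0,10],
    [0,0,130,0,0,0,10],
    [0,0,130,0,0,0,10],
    [0,0,130,0,0,0,10],
  ],
)

```text
clock: 4.6
tcp_pos: [0.521, 0.3077, 0.2007]
orientation: [-0.919, -3.003, 0.001]
contact_force: [0.1, -0.8, -1.6]
grip_width: 0.023
```

```bash
python3 - <<'E'
from bench import r
from h import *
f=r.grab_frame("top");g=r.grab_frame("scene")
c=f["color"][150:270,90:210]; d=g["color"][100:220,320:440]
cv2.imwrite("pics/d4.png",np.clip(np.hstack([cv2.resize(c,(400,400)),cv2.resize(d,(400,400))])*1.5,0,255).astype(np.uint8))
o=r.get_obs();print(o["joints"],o["tcp_pos"],o["contact_force"],o["moment"])
E
```

```text
[-0.81859525  0.39827983  0.23761043  1.77314153 -0.10967843  0.98484165
  0.43903346] [0.52088955 0.30755326 0.20031354] [-0.17361033 -0.47874247 -1.88083454] [ 0.0137978  -0.05631342  0.01920366]
```

View pics/d4.png

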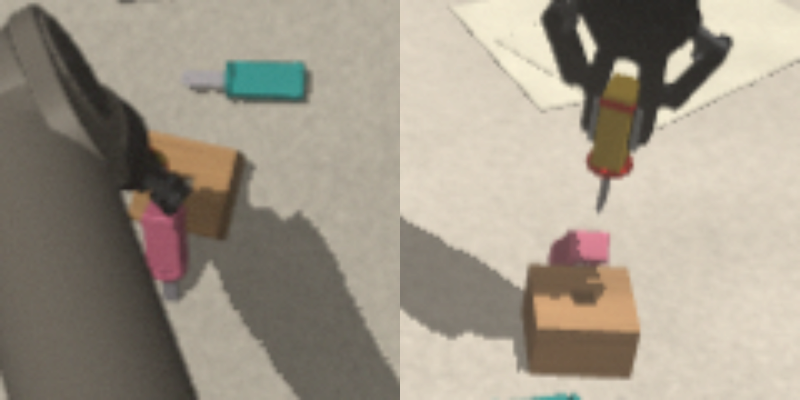

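```bash
python3 - <<'E'
from bench import r
from h import *
g=r.grab_frame("scene");f=r.grab_frame("top")
o=r.get_obs();p=o["tcp_pos"]; print(p)
for n,F in(("scene",g),("top",f)):
  print(n,"tip,collar,captop",[proj(F,[p[0],p[1],p[2]-.0624+h]).round(1).tolist() for h in(0,.043,.111)])
c=g["color"][115:175,385:425].copy()
for h in np.linspace(0,.111,12):
    u,v=proj(g,[p[0],p[1],p[2]-.0624+h])[0]
c=cv2.resize(c,None,fx=10,fy=10,interpolation=cv2.INTER_CUBIC);c=np.clip(c*1.7,0,255).astype(np.uint8)
for h in np.linspace(0,.111,12):
    u,v=proj(g,[p[0],p[1],p[2]-.0624+h])[0]; cv2.circle(c,(int((u-385+.5)*10),int((v-115+.5)*10)),2,(255,255,0),-1)
cv2.imwrite("pics/d5.png",c)
E
```

```text
[0.52104308 0.30761675 0.20046561]
scene tip,collar,captop [[[379.2, 161.3]], [[381.8, 147.4]], [[386.3, 124.1]]]
top tip,collar,captop [[[137.1, 201.3]], [[133.5, 199.7]], [[127.3, 197.0]]]
```

View pics/d5.png

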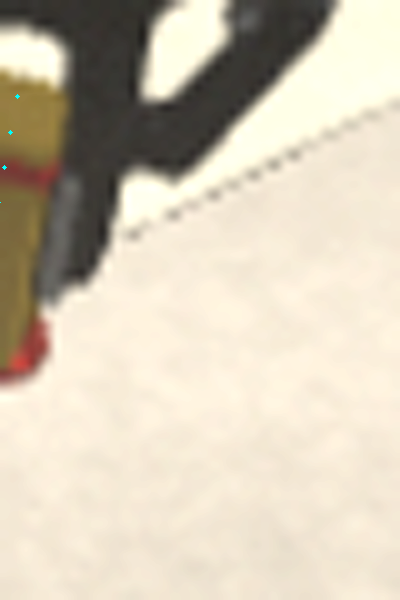

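Request:
play_rows(
  plan=[
    [2,-20,0,0,0,-0.07,10],
    [5,-50,0,0,0,-0.18,10],
    [8,-85,0,0,0,-0.3,10],
    [11,-120,0,0,0,-0.43,10],
    [14,-155,0,0,0,-0.56,10],
    [18,-195,0,0,0,-0.69,10],
    [21,-230,0,0,0,-0.82,10],
    [24,-262,0,0,0,-0.93,10],
    [27,-290,0,0,0,-1.03,10],
    [28.5,-306,0,0,0,-1.09,10],
    [28.5,-312.5,0,0,0,-1.11,10],
    [28.5,-312.5,0,0,0,-1.11,10],
  ],
)

```text
clock: 6.0
tcp_pos: [0.5498, -0.0046, 0.2011]
orientation: [-2.364, -2.069, 0.001]
contact_force: [-0.8, 0.0, -1.1]
grip_width: 0.0231
```

```bash
python3 - <<'E'
from bench import r
from h import *
o=r.get_obs();p=o["tcp_pos"]; print(p,o["orientation"],o["joints"].round(3))
I=[]
for n,(a,b) in(("scene",(130,205)),("top",(150,200))):
  F=r.grab_frame(n); np.savez(n+"1.npz",**F)
  pp=[proj(F,[p[0],p[1],p[2]-.0624+h])[0] for h in(0,.043,.111)]; print(n,np.round(pp,1).tolist())
  s=8; c=F["color"][a:a+50+25,225:275+25] if n=="scene" else F["color"][155:230,210:285]
  I.append(cv2.resize(c,(400,400),interpolation=cv2.INTER_CUBIC))
cv2.imwrite("pics/e1.png",np.clip(np.hstack(I)*1.7,0,255).astype(np.uint8))
E
```

```text
[ 0.54981904 -0.00459835  0.20107664] [-2.36361621e+00 -2.06902834e+00  5.47538636e-04] [-0.564  0.338  0.573  1.918 -0.223  0.948 -0.019]
scene [[258.9, 178.2], [258.8, 164.2], [258.6, 140.5]]
top [[250.5, 193.8], [250.6, 192.0], [250.9, 188.8]]
```

View pics/e1.png

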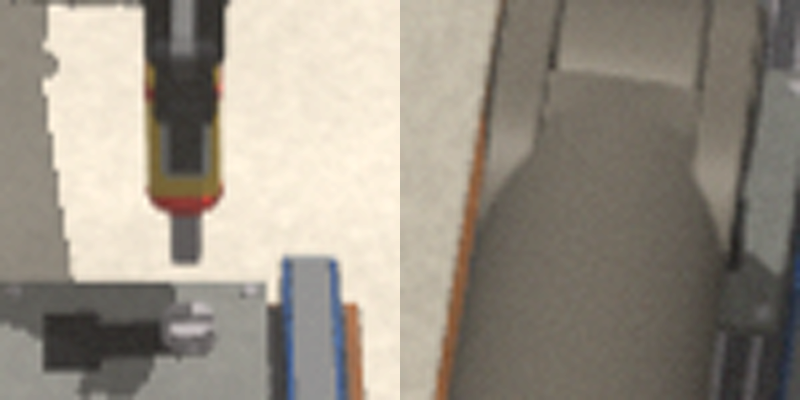

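```bash
python3 - <<'E'
from h import *
g=dict(np.load("scene1.npz")); c0=g["color"][165:200,240:280]
c=cv2.resize(c0,None,fx=15,fy=15,interpolation=cv2.INTER_CUBIC)
cv2.imwrite("pics/e2.png",np.clip(c*1.6,0,255).astype(np.uint8))
print(g["color"].mean(-1)[168:198,252:270].round().astype(int))
print(ray(g,[(260.3,189.2)],.106))
E
```

```text
[[141 107  66  46  45  47  49  50  49  48  48  52  62  97 135 137 136 135]
 [139 139 111  88  67  46  43  43  44  47  53  88 102 133 134 135 137 136]
 [136 136 138 138 106  56  48  48  48  51  69 134 137 134 133 134 135 136]
 [134 134 135 135 121  66  54  55  55  55  83 132 135 137 137 137 137 137]
 [134 133 133 134 124  66  55  56  54  56  81 131 138 139 140 137 138 137]
 [134 136 136 138 129  66  55  55  55  54  81 132 138 137 137 136 136 137]
 [133 135 135 136 128  66  56  55  54  56  79 131 134 133 134 134 135 136]
 [132 134 134 134 126  66  54  55  56  55  77 129 135 135 135 135 134 134]
 [132 134 136 135 127  66  55  55  54  54  76 128 134 135 135 135 133 132]
 [133 135 137 135 129  67  55  55  55  55  81 130 134 133 135 134 135 135]
 [133 136 137 135 130  75  56  55  55  54  97 131 134 132 134 136 134 133]
 [132 134 135 131 131 106  88  87  88  88 117 136 135 135 133 132 134 133]
 [130 131 133 135 137 135 135 133 132 134 135 135 134 134 133 133 136 134]
 [131 133 136 136 136 136 136 133 133 133 133 134 134 135 136 134 134 133]
 [117 119 118 119 117 122 124 124 122 123 121 121 
[... 490 characters left out ...]
55  58  56  55  57  61  71  68  66  69  86  87  89  88  88]
 [ 37  36  36  51  59  74  76  78  84  85  84  84  81  89  88  89  90  90]
 [ 28  29  29  50  67 105 112 112 112 113 112 104  92  90  87  88  89  89]
 [ 28  29  29  48  65  86 100 102 103 100 100  79  61  81  86  88  87  88]
 [ 28  28  25  45  60  54  64  69  69  60  60  60  64  74  86  88  88  88]
 [ 28  28  27  36  54  56  57  58  62  65  60  60  67  82  88  88  89  90]
 [ 29  29  27  32  35  49  54  57  64  68  60  59  69  86  86  89  89  88]
 [ 32  36  51  52  54  54  50  61  64  67  65  66  87  89  87  87  88  88]
 [ 47  52  83  85  85  87  68  86  87  87  86  87  87  89  87  88  88  87]]
[[ 0.55305973 -0.00176706  0.106     ]]
```

View pics/e2.png

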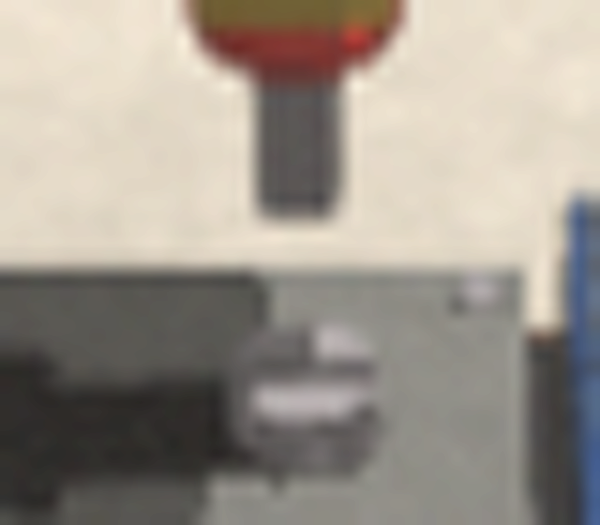

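Request:
play_rows(
  plan=[
    [0.7,0.2,-10,0,0,0,10],
    [0.7,0.2,-20,0,0,0,10],
    [0.7,0.2,-26,0,0,0,10],
    [0.7,0.2,-29,0,0,0,10],
    [0.7,0.2,-29,0,0,0,10],
    [0.7,0.2,-29,0,0,0,10],
  ],
)

```text
clock: 6.7
tcp_pos: [0.5507, -0.0045, 0.1724]
orientation: [2.364, 2.069, 0.0]
contact_force: [0.7, 1.0, -0.9]
grip_width: 0.0228
```

```bash
python3 - <<'E'
from bench import r
from h import *
g=r.grab_frame("scene"); c0=g["color"][165:200,240:280]
c=cv2.resize(c0,None,fx=15,fy=15,interpolation=cv2.INTER_CUBIC)
cv2.imwrite("pics/e3.png",np.clip(c*1.6,0,255).astype(np.uint8))
E
```

```text
(no output)
```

View pics/e3.png

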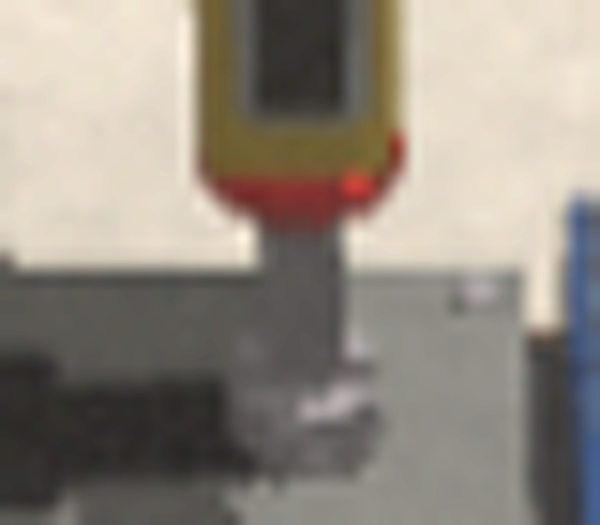

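Request:
play_rows(
  plan=[
    [0,0,-1.5,0,0,0,10],
    [0,0,-3,0,0,0,10],
    [0,0,-4.5,0,0,0,10],
    [0,0,-4.5,0,0,0,10],
  ],
)

```text
clock: 7.15
tcp_pos: [0.5505, -0.0044, 0.1676]
orientation: [-2.364, -2.069, 0.0]
contact_force: [0.2, 0.2, -0.7]
grip_width: 0.023
```

Request:
play_rows(
  plan=[
    [0,0,-1,0,0,0,10],
    [0,0,-2,0,0,0,10],
    [0,0,-3,0,0,0,10],
    [0,0,-3,0,0,0,10],
  ],
)

```text
clock: 7.55
tcp_pos: [0.5505, -0.0044, 0.1646]
orientation: [-2.364, -2.069, 0.0]
contact_force: [0.3, 0.9, -1.3]
grip_width: 0.0232
```

Request:
play_rows(
  plan=[
    [0,0,-1,0,0,0,10],
    [0,0,-2,0,0,0,10],
    [0,0,-3,0,0,0,10],
    [0,0,-3,0,0,0,10],
  ],
)

```text
clock: 7.95
tcp_pos: [0.5505, -0.0044, 0.1616]
orientation: [-2.364, -2.069, 0.0]
contact_force: [0.3, -0.1, -0.8]
grip_width: 0.023
```

```bash
python3 - <<'E'
from bench import r
from h import *
g=r.grab_frame("scene"); c0=g["color"][165:200,240:280]
c=cv2.resize(c0,None,fx=15,fy=15,interpolation=cv2.INTER_CUBIC)
cv2.imwrite("pics/e4.png",np.clip(c*1.6,0,255).astype(np.uint8))
E
```

```text
(no output)
```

View pics/e4.png

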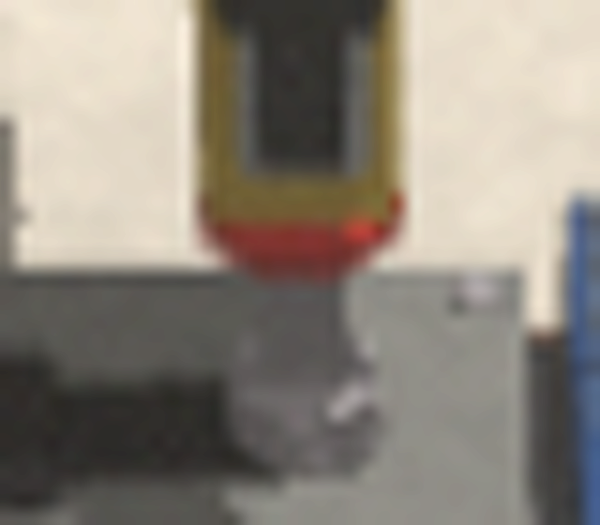

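Request:
play_rows(
  plan=[
    [0,0.3,0,0,0,0.06,10],
    [0,0.4,0,0,0,0.12,10],
    [0,0.4,0,0,0,0.2,10],
    [0,0.4,0,0,0,0.28,10],
    [0,0.4,0,0,0,0.36,10],
    [0,0.4,0,0,0,0.44,10],
    [0,0.4,0,0,0,0.5,10],
    [0,0.4,0,0,0,0.5,10],
  ],
)

```text
clock: 8.8
tcp_pos: [0.5502, -0.0041, 0.1617]
orientation: [-1.778, -2.589, 0.0]
contact_force: [-2.0, -0.5, -0.8]
grip_width: 0.0234
```

```bash
python3 - <<'E'
from bench import r
from h import *
g=r.grab_frame("scene"); c0=g["color"][160:210,225:285]
c=cv2.resize(c0,None,fx=10,fy=10,interpolation=cv2.INTER_CUBIC)
cv2.imwrite("pics/e5.png",np.clip(c*1.6,0,255).astype(np.uint8))
o=r.get_obs();print(o["tcp_pos"],o["contact_force"],o["moment"],o["joints"].round(2))
E
```

```text
[ 0.55021776 -0.00413084  0.16172219] [-1.01489519 -0.27545436 -0.43020426] [ 0.02312826  0.40375979 -0.03602871] [-0.45  0.37  0.43  1.95 -0.2   0.86  0.45]
```

View pics/e5.png

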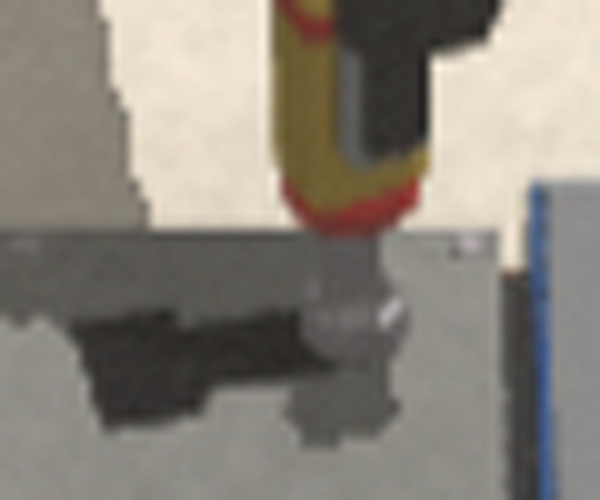

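The shutter has swung (now pointing down-left from the screw), with low forces. I'll continue.

Request:
play_rows(
  plan=[
    [0,0,0,0,0,0.08,10],
    [0,0,0,0,0,0.18,10],
    [0,0,0,0,0,0.28,10],
    [0,0,0,0,0,0.38,10],
    [0,0,0,0,0,0.48,10],
    [0,0,0,0,0,0.58,10],
    [0,0,0,0,0,0.68,10],
    [0,0,0,0,0,0.78,10],
    [0,0,0,0,0,0.88,10],
    [0,0,0,0,0,0.96,10],
    [0,0,0,0,0,1.0,10],
    [0,0,0,0,0,1.0,10],
  ],
)

```text
clock: 10.05
tcp_pos: [0.55, -0.0042, 0.1617]
orientation: [-0.322, -3.124, 0.0]
contact_force: [-1.9, 0.3, 0.4]
grip_width: 0.0233
```

```bash
python3 - <<'E'
from bench import r
from h import *
g=r.grab_frame("scene"); c0=g["color"][160:210,225:285]
c=cv2.resize(c0,None,fx=10,fy=10,interpolation=cv2.INTER_CUBIC)
cv2.imwrite("pics/e6.png",np.clip(c*1.6,0,255).astype(np.uint8))
o=r.get_obs();print(o["tcp_pos"],o["contact_force"],o["moment"],o["joints"].round(2))
E
```

```text
[ 0.55003551 -0.00418585  0.16164773] [-3.07783636 -0.31114314  0.79404826] [-0.07841371  0.80660596 -0.06046035] [-0.27  0.36  0.21  1.94 -0.09  0.86  1.35]
```

View pics/e6.png

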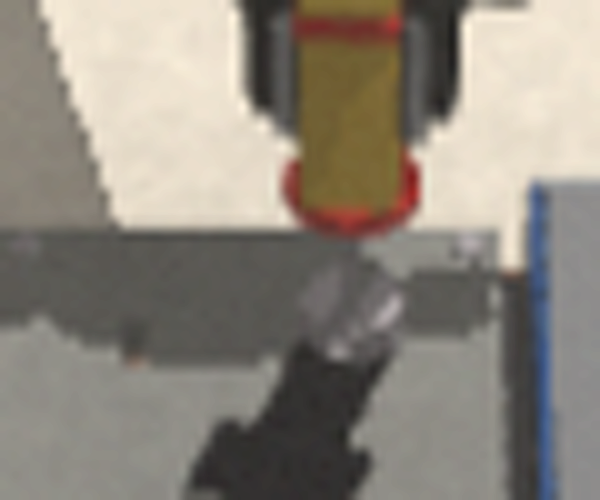

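Request:
play_rows(
  plan=[
    [0,0,0,0,0,0.08,10],
    [0,0,0,0,0,0.15,10],
    [0,0,0,0,0,0.2,10],
    [0,0,0,0,0,0.23,10],
    [0,0,0,0,0,0.23,10],
  ],
)

```text
clock: 10.6
tcp_pos: [0.5501, -0.0042, 0.1616]
orientation: [0.039, -3.14, 0.0]
contact_force: [-3.3, -0.2, -0.3]
grip_width: 0.023
```

```bash
python3 - <<'E'
from bench import r
from h import *
g=r.grab_frame("scene"); c0=g["color"][160:210,225:285]
c=cv2.resize(c0,None,fx=10,fy=10,interpolation=cv2.INTER_CUBIC)
cv2.imwrite("pics/e7.png",np.clip(c*1.6,0,255).astype(np.uint8))
o=r.get_obs();print(o["tcp_pos"],o["contact_force"],o["moment"],o["joints"].round(2))
E
```

```text
[ 0.55012152 -0.00419694  0.1616434 ] [-4.01163112 -0.76048937  1.08641593] [-0.11923762  1.0539455  -0.01942055] [-0.23  0.35  0.16  1.93 -0.07  0.86  1.56]
```

View pics/e7.png

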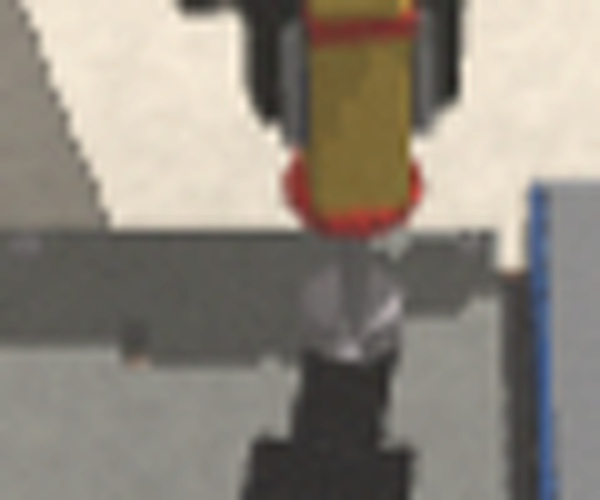

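Request:
play_rows(
  plan=[
    [0,0,0,0,0,0.04,10],
    [0,0,0,0,0,0.08,10],
    [0,0,0,0,0,0.08,10],
  ],
)

```text
clock: 10.95
tcp_pos: [0.5502, -0.0042, 0.1616]
orientation: [0.165, -3.136, 0.0]
contact_force: [-3.7, -0.9, 1.5]
grip_width: 0.0232
```

```bash
cat > snap.py <<'E'
import sys
from bench import r
from h import *
g=r.grab_frame("scene"); c0=g["color"][160:210,225:285]
c=cv2.resize(c0,None,fx=10,fy=10,interpolation=cv2.INTER_CUBIC)
cv2.imwrite("pics/%s.png"%sys.argv[1],np.clip(c*1.6,0,255).astype(np.uint8))
o=r.get_obs();print(o["clock"],o["tcp_pos"],o["contact_force"],o["moment"],o["joints"].round(2))
E
python3 snap.py e8
```

```text
11.0 [ 0.55017374 -0.00419959  0.16164711] [-4.09827499 -1.268009    1.01818125] [-0.24872187  1.22599524 -0.00700717] [-0.22  0.35  0.14  1.93 -0.06  0.86  1.63]
```

View pics/e8.png

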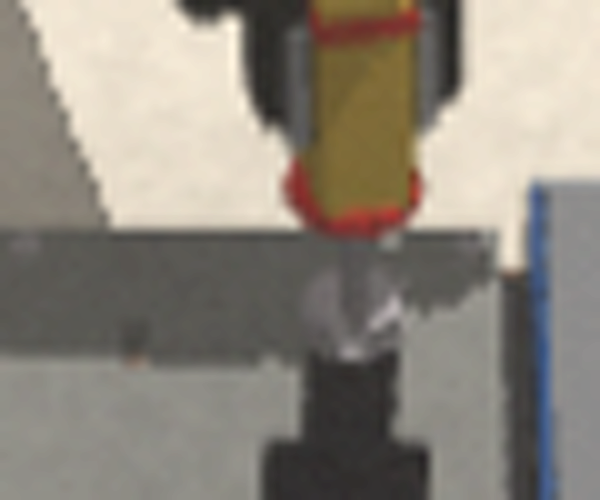

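```bash
python3 - <<'E'
from h import *
g=dict(np.load("scene1.npz"))
for a in (-20,-15,-10,-7.65,-5):
    t=np.radians(a); P=[[.550+d*np.cos(t),-.0042+d*np.sin(t),.094] for d in(0,.025,.05,.068)]
    q=proj(g,P)+[.45,.6]; print(a,((q-[225,160]+.5)*10).round().tolist())
E
```

```text
-20 [[352.0, 333.0], [329.0, 397.0], [306.0, 463.0], [288.0, 511.0]]
-15 [[352.0, 333.0], [338.0, 398.0], [323.0, 465.0], [313.0, 514.0]]
-10 [[352.0, 333.0], [346.0, 398.0], [341.0, 466.0], [337.0, 516.0]]
-7.65 [[352.0, 333.0], [351.0, 398.0], [349.0, 466.0], [349.0, 516.0]]
-5 [[352.0, 333.0], [355.0, 398.0], [359.0, 466.0], [362.0, 516.0]]
```

Request:
play_rows(
  plan=[
    [0,0,0,0,0,0.04,10],
    [0,0,0,0,0,0.08,10],
    [0,0,0,0,0,0.08,10],
  ],
)

```text
clock: 11.3
tcp_pos: [0.5502, -0.0042, 0.1616]
orientation: [0.29, -3.127, 0.0]
contact_force: [-4.4, -0.9, 0.7]
grip_width: 0.0233
```

```bash
python3 snap.py e9
```

```text
11.35 [ 0.55020596 -0.00422863  0.16164278] [-4.99564118 -0.63971982  0.59568934] [-0.32032737  1.27254592 -0.13903963] [-0.21  0.35  0.12  1.93 -0.06  0.86  1.7 ]
```

View pics/e9.png

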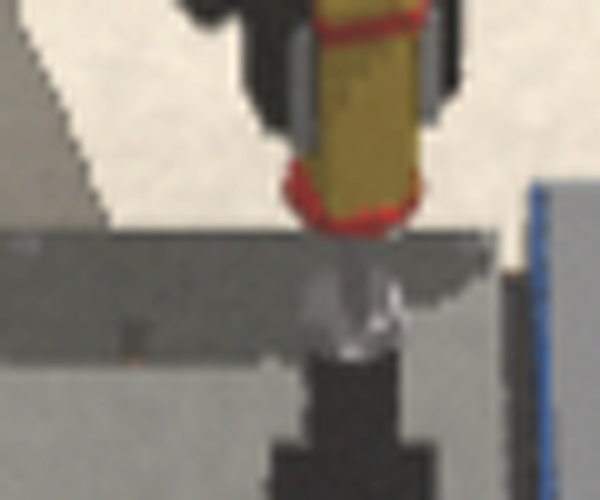

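Request:
play_rows(
  plan=[
    [0,0,0,0,0,0.03,10],
    [0,0,0,0,0,0.06,10],
    [0,0,0,0,0,0.06,10],
  ],
)

```text
clock: 11.65
tcp_pos: [0.5502, -0.0043, 0.1616]
orientation: [0.387, -3.117, 0.0]
contact_force: [-5.4, -0.8, 1.0]
grip_width: 0.0231
```

```bash
python3 snap.py e10
```

```text
11.7 [ 0.55024196 -0.00425615  0.16163772] [-5.29761159 -1.32498187  1.73232189] [-0.36126541  1.38291254 -0.23241668] [-0.19  0.35  0.11  1.93 -0.05  0.86  1.76]
```

View pics/e10.png

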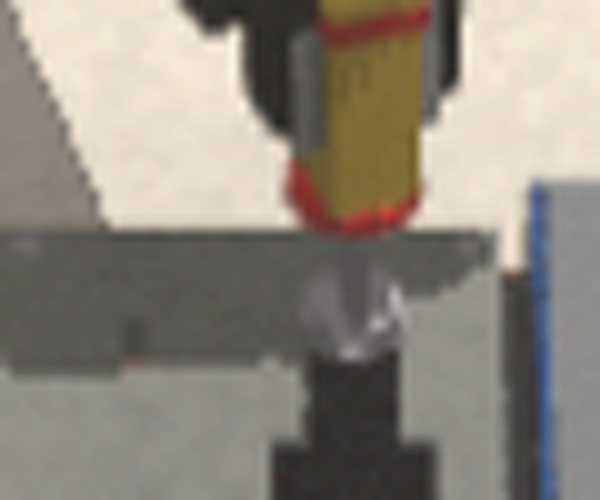

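Request:
play_rows(
  plan=[
    [0,0,0,0,0,-0.1,10],
    [0,0,0,0,0,-0.2,10],
    [0,0,0,0,0,-0.3,10],
    [0,0,0,0,0,-0.38,10],
    [0,0,0,0,0,-0.38,10],
    [0,0,0,0,0,-0.38,10],
  ],
)

```text
clock: 12.3
tcp_pos: [0.5517, -0.0036, 0.1621]
orientation: [0.205, 3.133, 0.001]
contact_force: [-0.1, 0.7, -1.7]
grip_width: 0.0229
```

```bash
python3 snap.py e11
```

```text
12.35 [ 0.55146797 -0.00365551  0.1620486 ] [ 0.75520358  1.17029834 -2.16695029] [-0.01214596 -0.0171465   0.03258366] [-0.26  0.36  0.19  1.93 -0.09  0.86  1.41]
```

View pics/e11.png

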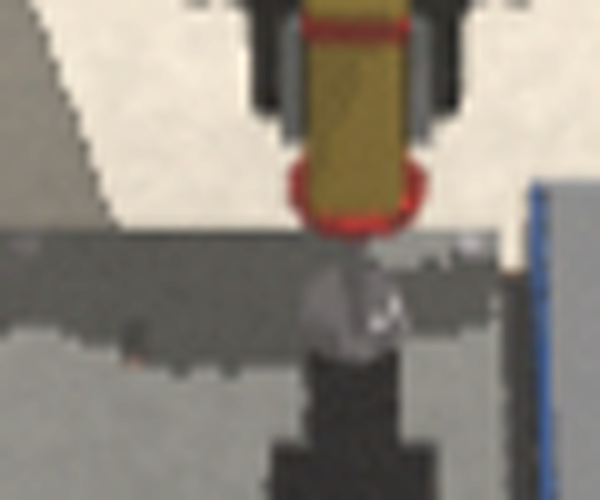

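At the stop: the shutter no longer moved between the last two turns, and the moment rose from 0.14 to 0.23 N m. Now I'll lift out and go above the window.

Request:
play_rows(
  plan=[
    [0,0,5,0,0,0,10],
    [0,0,12,0,0,0,10],
    [0,0,22,0,0,0,10],
    [0,0,30,0,0,0,10],
    [0,0,33,0,0,0,10],
    [-2,-10,33,0,0,0,10],
    [-4.5,-30,33,0,0,0,10],
    [-7,-48,33,0,0,0,10],
    [-7.7,-55,33,0,0,0,10],
    [-7.7,-55,33,0,0,0,10],
    [-7.7,-55,33,0,0,0,10],
  ],
)

```text
clock: 13.45
tcp_pos: [0.5429, -0.0584, 0.1946]
orientation: [-0.21, -3.134, -0.001]
contact_force: [0.1, 0.7, -1.4]
grip_width: 0.0231
```

```bash
python3 - <<'E'
from bench import r
from h import *
g=r.grab_frame("scene"); np.savez("scene2.npz",**g); c0=g["color"][150:210,215:275]
c=cv2.resize(c0,None,fx=10,fy=10,interpolation=cv2.INTER_CUBIC)
cv2.imwrite("pics/f1.png",np.clip(c*1.6,0,255).astype(np.uint8))
o=r.get_obs();p=o["tcp_pos"];print(o["clock"],p,o["orientation"],o["contact_force"])
print(g["color"].mean(-1)[168:204,228:250].round().astype(int))
print(proj(g,[p[0],p[1],p[2]-.0615]), proj(g,[.5424,-.0595,.092]),proj(g,[.5427,-.0587,.086]))
E
```

```text
13.5 [ 0.54303168 -0.05801468  0.19467447] [-2.08221301e-01 -3.13447777e+00 -8.56364970e-04] [-0.11105572 -0.21846496 -2.55780635]
[[139 139  81  53  53  58  58  57  57  58  59  58  58  61  59  47 110 139
  141 140 141 140]
 [140 139 108  56  49  57  58  57  56  56  57  57  60  58  67  50 117 138
  138 138 140 139]
 [139 139 139  72  45  51  56  58  57  57  57  54  57  48  52  90 136 140
  139 139 139 138]
 [139 140 140 110  75  52  51  50  58  58  59  53  53  61  91 133 140 139
  139 139 138 137]
 [140 139 139 140 121  96  87  72  64  48  53  85  93 103 133 137 137 137
  137 136 134 133]
 [138 138 136 135 135 135 137 121  94  55  67 132 136 137 137 140 139 136
  134 137 134 134]
 [139 137 135 134 133 133 135 137  98  60  70 131 135 136 136 136 138 136
  134 135 135 135]
 [139 137 136 137 135 133 134 135 104  60  69 130 135 134 136 136 136 136
  136 134 135 135]
 [138 138 138 139 137 134 135 135 115  63  70 133 137 132 135 138 137 137
  136 136 135 135]
 [137 133 135 136 135 133 136 137 118  65  72 131 136 136 137 136 137 139
  137 136 134 135]
 [135 132 134 135 133 134 136 137 117  
[... 1769 characters left out ...]
  88  88  88  87  86  86  87  88
   86  87  86  87]
 [ 87  85  89  88  86  87  87  86  86  87  87  88  90  88  88  87  87  86
   85  85  86  87]
 [ 86  87  88  87  86  88  88  87  86  86  88  88  88  88  88  89  89  89
   87  85  88  86]
 [ 86  86  88  88  87  87  87  87  86  85  86  86  85  86  88  88  88  87
   87  85  86  87]
 [ 87  87  88  87  87  87  89  90  87  85  84  84  85  86  89  89  89  88
   87  86  87  87]
 [ 89  90  88  88  86  87  89  89  89  88  85  84  86  85  88  88  88  87
   87  87  87  89]
 [ 89  90  89  87  86  87  87  88  87  86  86  87  86  86  90  89  87  87
   85  87  86  86]]
[[236.99973352 180.03844275]] [[236.98306407 192.70795886]] [[237.39672696 194.57366196]]
```

View pics/f1.png

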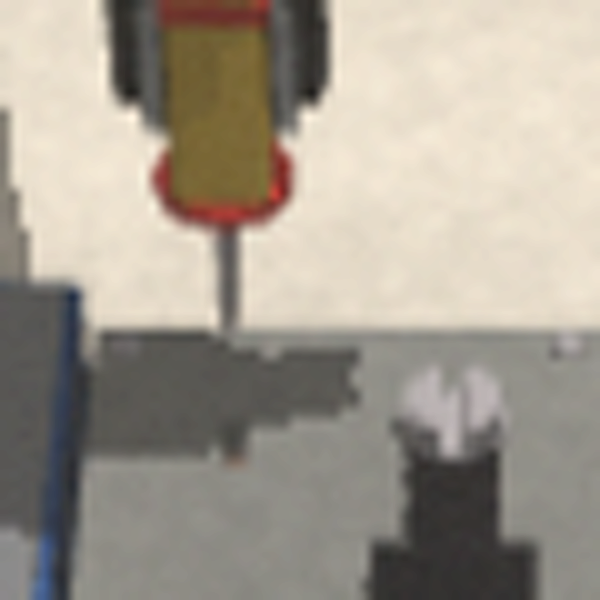

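```bash
python3 - <<'E'
from h import *
g=dict(np.load("scene2.npz"))
ex=np.array([.9911,-.1331,0]);ey=np.array([.1331,.9911,0])
W=np.array([.5425,-.0589,.092]);T=np.array([.5425,-.0589,.1335])
print("win front/back",proj(g,[W+.008*ex,W-.008*ex,W]).round(2).tolist())
print("tip front,back,c; at +15mm",proj(g,[T+.006*ex,T-.006*ex,T,T+.007*ex+[0,0,.015]]).round(2).tolist())
print("px per mm ex,ey",(proj(g,[W+.001*ex,W+.001*ey])-proj(g,W)).round(3).tolist())
c=g["color"][188:200,232:244]; print(c[...,2].astype(int)-c[...,0])
print(c[...,1])
E
```

```text
win front/back [[237.08, 194.79], [237.36, 190.66], [237.22, 192.71]]
tip front,back,c; at +15mm [[236.51, 181.37], [236.73, 178.3], [236.62, 179.83], [236.26, 176.82]]
px per mm ex,ey [[-0.018, 0.258], [0.398, 0.001]]
[[ 5  4  4  3  5  4  4  4  4  4  4  3]
 [ 4  5  5  4  4  4  4  4  4  4  3  4]
 [ 4  4  5  5  3  4  4  4  3  3  4  5]
 [ 3  4  4  3  4  5  3  5  5  3  4  3]
 [ 3  4  5  3  4  3  4  3  4  5  4  5]
 [ 3  5  4  5  4  4  3  4  6  5  6  5]
 [ 5  3  4  4  4  5  3  5  6  5  6  5]
 [ 4  4  6  4  5  7 11  8  6  5  6  6]
 [ 6  6  6  6  6 10 16 13  5  5  6  6]
 [ 6  6  6  6  6  5  6  5  7  5  5  6]
 [ 6  5  5  5  6  6  5  5  4  4  5  5]
 [ 6  6  6  5  6  5  5  5  5  5  5  6]]
[[55 55 55 55 54 55 55 56 54 54 54 55]
 [56 55 54 55 56 55 56 56 54 54 53 54]
 [56 56 55 55 54 56 56 55 54 53 55 55]
 [55 54 56 55 54 54 54 53 56 56 55 57]
 [54 53 54 55 54 49 48 52 66 69 68 68]
 [56 54 56 56 55 48 45 58 89 89 89 90]
 [57 55 55 57 67 52 46 64 88 90 89 88]
 [67 69 66 66 88 62 53 68 87 87 88 89]
 [88 88 88 87 87 76 74 80 88 87 87 88]
 [89 89 88 86 88 87 89 89 90 88 88 87]
 [87 87 88 88 87 88 88 90 91 89 89 88]
 [87 89 89 89 87 87 90 89 89 89 89 90]]
```

The window is visible at scene (237.9, 193-196). The blade at column 237.4 lines up to within about 0.5 mm once height is allowed for. Lowering to just above the plate.

Request:
play_rows(
  plan=[
    [0.4,0,-10,0,0,0,10],
    [0.4,0,-22,0,0,0,10],
    [0.4,0,-31,0,0,0,10],
    [0.4,0,-37,0,0,0,10],
    [0.4,0,-38,0,0,0,10],
    [0.4,0,-38,0,0,0,10],
  ],
)

```text
clock: 14.1
tcp_pos: [0.5433, -0.059, 0.1565]
orientation: [-0.21, -3.134, 0.0]
contact_force: [0.4, 0.3, -1.1]
grip_width: 0.0229
```

```bash
sed -i 's/160:210,225:285/155:205,212:262/' snap.py; python3 snap.py f2
```

```text
14.15 [ 0.54353137 -0.05905863  0.15689947] [ 0.18629639 -0.29729995 -0.57463568] [ 0.0077112  -0.02923927  0.0237324 ] [-0.18  0.36  0.21  1.95 -0.1   0.85  1.52]
```

View pics/f2.png

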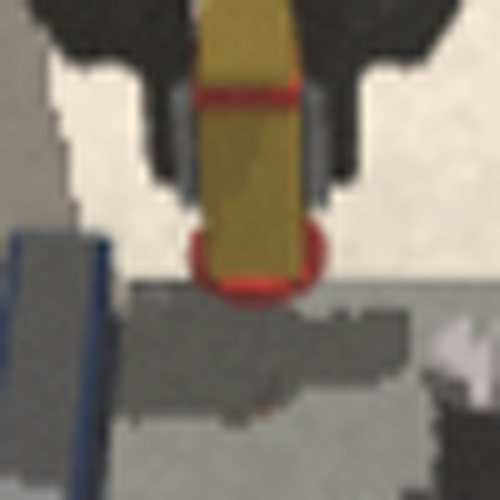

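```bash
python3 - <<'E'
from bench import r
from h import *
g=r.grab_frame("scene"); np.savez("scene3.npz",**g)
c=cv2.resize(g["color"][178:202,225:255],None,fx=20,fy=20,interpolation=cv2.INTER_CUBIC)
cv2.imwrite("pics/f3.png",np.clip((c.astype(float)-30)*3.5,0,255).astype(np.uint8))
print(g["color"].mean(-1)[182:200,230:246].round().astype(int))
p=r.get_obs()["tcp_pos"]; print(p)
ex=np.array([.9911,-.1331,0]);T=p-[0,0,.0615]
print(proj(g,[T,T+.006*ex]))
E
```

```text
[[116  54  44  52  60  60  62  63  62  61  60  56  55  51  98 119]
 [ 54  50  44  41  55  57  59  60  60  59  55  44  52  71  87  90]
 [ 52  53  50  47  45  44  43  43  42  52  51  62  71  89  88  89]
 [ 54  53  53  54  50  46  45  48  47  59  59  78  90  89  89  82]
 [ 52  54  52  55  53  52  53  54  51  54  53  54  77  80  81  57]
 [ 54  55  53  53  54  53  52  52  51  53  54  54  54  54  54  53]
 [ 55  56  55  54  54  54  54  54  52  53  54  54  53  51  53  53]
 [ 54  53  53  53  53  54  54  54  52  54  53  54  52  53  53  53]
 [ 54  55  55  54  53  52  55  54  53  54  55  54  53  54  54  54]
 [ 55  54  55  54  53  53  53  54  53  54  54  53  53  56  54  54]
 [ 54  54  54  54  53  55  55  53  55  51  53  54  53  54  54  54]
 [ 54  54  54  53  55  54  51  52  54  48  53  53  65  66  67  66]
 [ 53  53  54  54  55  55  54  51  50  49  53  65  86  86  88  87]
 [ 53  53  54  53  53  54  54  49  51  59  64  85  88  88  88  86]
 [ 66  65  66  65  54  52  52  62  65  80  86  86  86  88  88  89]
 [ 88  88  87  89  67  64  64  84  87  88  87  87  86  85  88  87]
 [ 89  88  87  87  88  86  86  87  88  89  89  88  86  86  87  86]
 [ 88  88  86  87  88  88  86  87  87  88  88  86  87  87  89  89]]
[ 0.54365875 -0.0590711   0.15711525]
[[237.14605146 191.91555193]
 [237.03987073 193.46972282]]
```

View pics/f3.png

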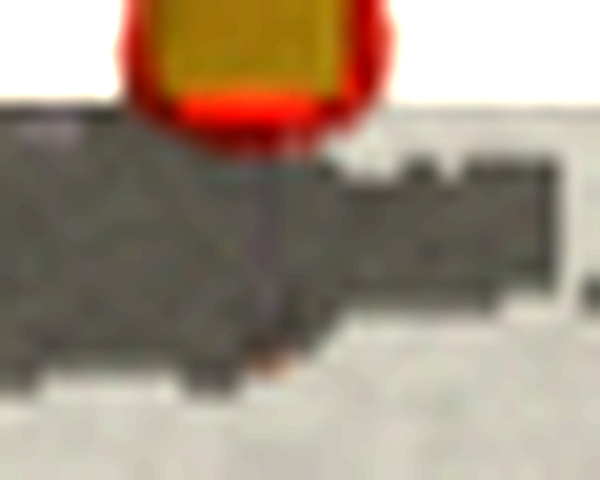

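Request:
play_rows(
  plan=[
    [0,0,-1.5,0,0,0,10],
    [0,0,-3,0,0,0,10],
    [0,0,-4,0,0,0,10],
    [0,0,-4,0,0,0,10],
  ],
)

```text
clock: 14.6
tcp_pos: [0.5432, -0.059, 0.1527]
orientation: [-0.21, -3.134, 0.0]
contact_force: [0.3, -0.7, -1.5]
grip_width: 0.023
```

Request:
play_rows(
  plan=[
    [0,0,-1,0,0,0,10],
    [0,0,-2,0,0,0,10],
    [0,0,-2,0,0,0,10],
  ],
)

```text
clock: 14.9
tcp_pos: [0.5432, -0.059, 0.1507]
orientation: [-0.21, -3.134, 0.0]
contact_force: [-0.6, 0.1, -2.4]
grip_width: 0.0235
```

Request:
play_rows(
  plan=[
    [0,0,-1,0,0,0,10],
    [0,0,-2,0,0,0,10],
    [0,0,-3,0,0,0,10],
    [0,0,-3,0,0,0,10],
  ],
)

```text
clock: 15.3
tcp_pos: [0.5432, -0.059, 0.1476]
orientation: [-0.21, -3.134, 0.0]
contact_force: [-0.3, 0.2, -1.2]
grip_width: 0.023
```

Request:
play_rows(
  plan=[
    [0,0,-1.5,0,0,0,10],
    [0,0,-3,0,0,0,10],
    [0,0,-4,0,0,0,10],
    [0,0,-4,0,0,0,10],
  ],
)

```text
clock: 15.7
tcp_pos: [0.5432, -0.059, 0.1436]
orientation: [-0.21, -3.134, 0.0]
contact_force: [-0.1, 0.5, -2.0]
grip_width: 0.0232
```

Request:
play_rows(
  plan=[
    [0,0,-2,0,0,0,10],
    [0,0,-4,0,0,0,10],
    [0,0,-6,0,0,0,10],
    [0,0,-6,0,0,0,10],
  ],
)

```text
clock: 16.1
tcp_pos: [0.5432, -0.059, 0.1374]
orientation: [-0.21, -3.134, 0.0]
contact_force: [-0.4, -0.3, -2.2]
grip_width: 0.0229
```

```bash
python3 - <<'E'
from bench import r
from h import *
F=[];Z=[]
for i in range(5):
    g=r.grab_frame("scene");o=r.get_obs();F.append(o["contact_force"]);Z.append(o["tcp_pos"])
print(np.mean(F,0),np.std(F,0),np.mean(Z,0),np.std(Z,0),o["clock"])
c=cv2.resize(g["color"][170:205,220:265],None,fx=15,fy=15,interpolation=cv2.INTER_CUBIC)
cv2.imwrite("pics/f4.png",np.clip(c*1.7,0,255).astype(np.uint8))
E
```

```text
[-1.1830769   0.37321148 -1.71068583] [0.30501745 0.3746632  0.59226533] [ 0.54320708 -0.05901727  0.13765461] [6.49948093e-06 1.53618330e-05 6.79389334e-05] 16.35
```

View pics/f4.png

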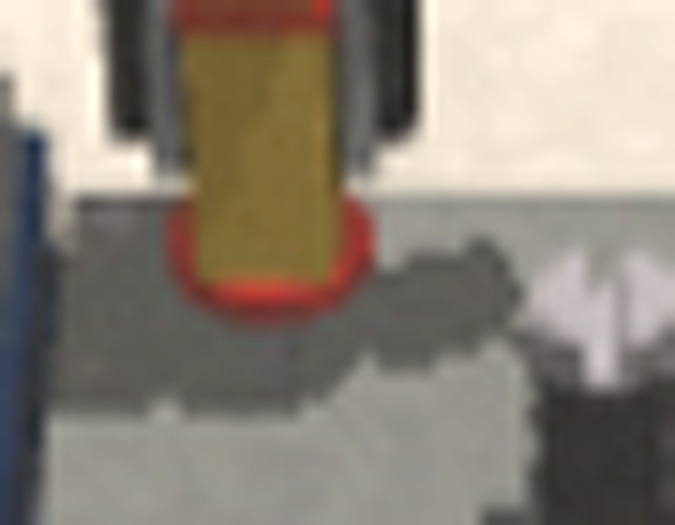

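Request:
play_rows(
  plan=[
    [0,0,-1,0,0,0,10],
    [0,0,-2,0,0,0,10],
    [0,0,-2,0,0,0,10],
  ],
)

```text
clock: 16.65
tcp_pos: [0.5432, -0.059, 0.1358]
orientation: [-0.21, -3.134, -0.0]
contact_force: [-1.6, 1.0, 1.8]
grip_width: 0.0232
```

```bash
cat > ff.py <<'E'
from bench import r
import numpy as np
F=[];Z=[]
for i in range(6):
    r.grab_frame("scene");o=r.get_obs();F.append(o["contact_force"]);Z.append(o["tcp_pos"])
print(np.mean(F,0).round(2),np.mean(Z,0).round(4),o["clock"])
E
python3 ff.py
```

```text
[-1.88  0.46  1.39] [ 0.5433 -0.059   0.1358] 16.95
```

Request:
play_rows(
  plan=[
    [0,0,-1,0,0,0,10],
    [0,0,-2,0,0,0,10],
    [0,0,-2,0,0,0,10],
  ],
)

```text
clock: 17.25
tcp_pos: [0.5433, -0.059, 0.1338]
orientation: [-0.21, -3.134, -0.0]
contact_force: [-3.1, 0.7, 3.0]
grip_width: 0.023
```

```bash
python3 ff.py
```

```text
[-2.87  0.14  2.73] [ 0.5433 -0.059   0.1338] 17.55
```

Request:
play_rows(
  plan=[
    [-0.3,0,0,0,0,0,10],
    [-0.6,0,0,0,0,0,10],
    [-0.6,0,0,0,0,0,10],
  ],
)

```text
clock: 17.85
tcp_pos: [0.5431, -0.059, 0.1339]
orientation: [0.21, 3.134, 0.0]
contact_force: [-0.5, 0.1, 1.5]
grip_width: 0.0233
```

```bash
python3 ff.py
```

```text
[-0.71  0.55  0.92] [ 0.5431 -0.059   0.1339] 18.15
```

Request:
play_rows(
  plan=[
    [-0.4,0,0,0,0,0,10],
    [-0.4,0,-1.2,0,0,0,10],
    [-0.4,0,-2.5,0,0,0,10],
    [-0.4,0,-2.5,0,0,0,10],
  ],
)

```text
clock: 18.55
tcp_pos: [0.543, -0.059, 0.1315]
orientation: [0.21, 3.133, 0.0]
contact_force: [1.3, 0.5, 2.1]
grip_width: 0.0229
```

```bash
python3 ff.py
```

```text
[1.38 0.53 2.71] [ 0.5429 -0.059   0.1316] 18.85
```

Request:
play_rows(
  plan=[
    [0.3,0,-0.5,0,0,0,10],
    [0.3,0,-1,0,0,0,10],
    [0.2,0,-1,0,0,0,10],
    [0.2,0,-1,0,0,0,10],
  ],
)

```text
clock: 19.25
tcp_pos: [0.5429, -0.059, 0.1304]
orientation: [0.21, 3.134, 0.0]
contact_force: [2.0, -0.3, 4.0]
grip_width: 0.0232
```

```bash
python3 ff.py
```

```text
[2.63 0.27 3.4 ] [ 0.5428 -0.059   0.1304] 19.55
```

Request:
play_rows(
  plan=[
    [0.25,0,0,0,0,0,10],
    [0.25,0,0,0,0,0,10],
  ],
)

```text
clock: 19.75
tcp_pos: [0.5429, -0.059, 0.1303]
orientation: [0.21, 3.134, 0.0]
contact_force: [2.6, 0.9, 3.4]
grip_width: 0.0227
```

```bash
python3 ff.py; sed -i 's/155:205,212:262/165:205,220:265/' snap.py; python3 snap.py f5
```

```text
[2.51 0.63 3.34] [ 0.5429 -0.059   0.1303] 20.05
20.1 [ 0.54284039 -0.05897963  0.13033225] [2.84030133 0.74905758 3.07598556] [ 0.10173521 -0.78720623 -0.00642984] [-0.17  0.39  0.2   1.97 -0.11  0.79  1.53]
```

View pics/f5.png

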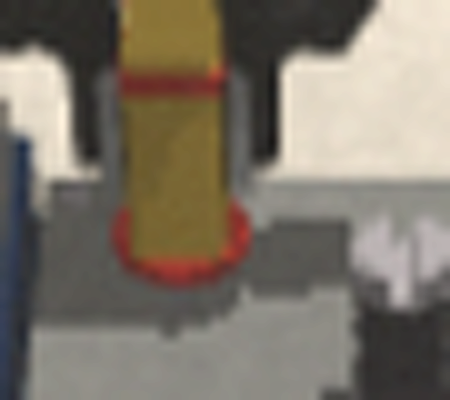

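Request:
play_rows(
  plan=[
    [0.3,0,0,0,0,0,10],
    [0.6,0,0,0,0,0,10],
    [0.6,0,0,0,0,0,10],
  ],
)

```text
clock: 20.4
tcp_pos: [0.543, -0.059, 0.1302]
orientation: [-0.21, -3.134, 0.0]
contact_force: [-0.0, -0.2, 3.7]
grip_width: 0.023
```

```bash
python3 ff.py
```

```text
[1.09 0.37 3.53] [ 0.543  -0.059   0.1302] 20.7
```

Request:
play_rows(
  plan=[
    [0.1,0,0.5,0,0,0,10],
    [0.1,0,0.7,0,0,0,10],
    [0.1,0,0.7,0,0,0,10],
  ],
)

```text
clock: 21.0
tcp_pos: [0.5431, -0.059, 0.1308]
orientation: [-0.21, -3.134, 0.0]
contact_force: [-0.4, 0.7, 2.2]
grip_width: 0.0235
```

```bash
python3 ff.py
```

```text
[0.16 0.64 2.66] [ 0.5431 -0.059   0.1308] 21.3
```

```bash
python3 - <<'E'
from bench import r
from h import *
g=r.grab_frame("scene")
cv2.imwrite("pics/z1.png",np.clip(g["color"]*1.4,0,255).astype(np.uint8))
E
```

```text
(no output)
```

View pics/z1.png

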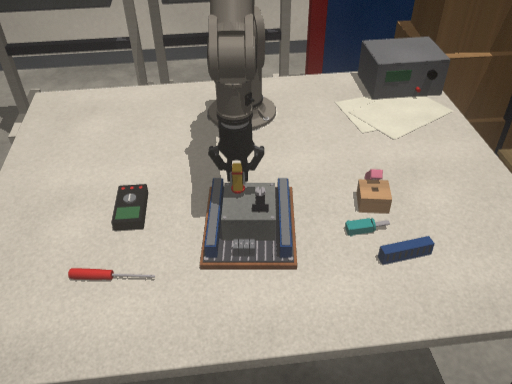

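The tester stands upright in the window at (238,178). The shutter is swung clear and points to the camera at (260,205). The meter, offcut and screwdriver are unmoved. Handing in.

```bash
python3 -c "
from bench import r
o=r.get_obs();print(o['clock'],o['tcp_pos'],o['contact_force'],o['grip_width']);r.hand_in()"
```

```text
21.35 [ 0.54314461 -0.05902847  0.13084216] [0.21960232 0.07856583 1.19810386] 0.023189784080302606
the job is handed in; nothing more can be done
```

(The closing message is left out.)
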